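Make up a blood kit and a urine kit

TASK

Make up two sampling kits from the stock standing on the lab bench: into the square three-compartment tray go the blood kit's slide mailer (lying flat in the long compartment), the smallest bottle and the blood-tube holder (one in each square compartment); into the narrow two-compartment tray go the urine kit's specimen pot (the smaller of the two wide-lidded ones) and the tall slim bottle, one in each compartment. Bottles, pot and holder must stand upright on the tray floor and nothing may be knocked over; leave the big jar, the timer and the scanner where they are.

Things in the scene. Friction and masses are not known exactly. Their poses are not given: they have to be found in the camera images.
- blood_tray: Blood kit tray: square shallow grey tray, 130 x 130 mm plus a 6 mm lip all round, fixed. Floor 3 mm thick; walls (3 mm) and dividers (4 mm) reach 14 mm above the bench. Origin: centre of its underside. Long compartment, 124 (tray x) by 60 mm, centred at tray x, y = (0, +32.5) mm; two square ones, 60 x 61 mm, at (-32, -33) and (+32, -33) mm.
- urine_tray: Urine kit tray: narrow shallow grey tray, 130 (tray x) by 66 mm (y) plus a 6 mm lip all round, fixed. Floor 3 mm thick; walls (3 mm) and divider (4 mm) reach 14 mm above the bench. Origin: centre of its underside. Two square compartments, 60 x 60 mm, centred at tray x, y = (-32, 0) and (+32, 0) mm.
- bijou: Bijou bottle: the smallest screw-capped bottle, translucent body 20 mm in diameter, white ribbed cap 22 mm in diameter (with ribs 23) over the top 14 mm, 53 mm tall overall, about 15 g. Origin: centre of its underside; z up along its axis. Starts standing on the bench.
- tube_holder: Blood-tube holder: translucent barrel 22 mm in diameter, standing on its flange (disc 33 mm in diameter, 3 mm thick, at the bottom), tapering at 44 to 48 mm height to a narrow white needle hub 9 mm in diameter on top; 56 mm tall overall, about 20 g. Its barrel (3 to 44 mm high) is the place to grip. Origin: centre of its underside; z up along its axis. Starts standing on the bench.
- slide_mailer: Slide mailer: closed flat plastic box for microscope slides, 84 mm (its x) by 38 mm (its y; catch and hinge stand out 1 mm) by 25 mm high, white lid with a paper label, about 40 g. Origin: centre of its underside; z up. Starts lying flat, lid up, at any yaw; grip it across its 38 mm width.
- pot: Specimen pot, the smaller of the two wide-lidded ones: translucent body 41 to 43 mm in diameter, white ribbed lid 47 mm in diameter (with ribs 48) over the top 14 mm, 68 mm tall overall, about 35 g. Origin: centre of its underside; z up along its axis. Starts standing on the bench.
- universal: Universal bottle: the tall slim screw-capped bottle, body 27 mm in diameter, white ribbed cap 29 mm in diameter (with ribs 30) over the top 20 mm, 92 mm tall overall, about 30 g. Origin: centre of its underside; z up along its axis. Starts standing on the bench.
- big_jar: Big jar, not for either kit: wide-lidded translucent jar, body 63 mm, white lid 68 mm in diameter, 85 mm tall, standing loose among the stock. Origin: centre of its underside. To be left where it is.
- timer: Small white bench timer with a grey-green display, lying flat, 68 x 62 x 16 mm, loose, beyond the trays. Origin: centre of its underside. To be left where it is.
- scanner: Grey hand scanner lying on the bench beyond the trays, 180 mm long (its x), 60 mm wide, 51 mm high, loose. Origin: near its middle, on the bench. To be left where it is.

How it is judged:
At the end, for the whole second after the job is handed in: Mailer flat in the blood tray's long compartment; bijou and holder one in each of its square ones; pot and universal one in each of the urine tray's. Each under 6 mm over the bench, within 24 mm of the compartment's centre (mailer 27 along, 22 across), under 0.12 rad off upright, at rest ((((x of bijou in the frame of blood_tray between -0.056 and -0.008 m and y of bijou in the frame of blood_tray between -0.057 and -0.009 m) and (x of tube_holder in the frame of blood_tray between 0.008 and 0.056 m and y of tube_holder in the frame of blood_tray between -0.057 and -0.009 m)) or ((x of bijou in the frame of blood_tray between 0.008 and 0.056 m and y of bijou in the frame of blood_tray between -0.057 and -0.009 m) and (x of tube_holder in the frame of blood_tray between -0.056 and -0.008 m and y of tube_holder in the frame of blood_tray between -0.057 and -0.009 m))) and x of slide_mailer in the frame of blood_tray between -0.027 and 0.027 m and y of slide_mailer in the frame of blood_tray between 0.0105 and 0.0545 m and (((x of pot in the frame of urine_tray between -0.056 and -0.008 m and y of pot in the frame of urine_tray between -0.024 and 0.024 m) and (x of universal in the frame of urine_tray between 0.008 and 0.056 m and y of universal in the frame of urine_tray between -0.024 and 0.024 m)) or ((x of pot in the frame of urine_tray between 0.008 and 0.056 m and y of pot in the frame of urine_tray between -0.024 and 0.024 m) and (x of universal in the frame of urine_tray between -0.056 and -0.008 m and y of universal in the frame of urine_tray between -0.024 and 0.024 m))) and z of each of bijou, tube_holder, slide_mailer in the frame of blood_tray below 0.006 m and angle between each of bijou, tube_holder, slide_mailer, pot, universal's own z axis and vertical below 0.12 rad and linear speed of each of bijou, tube_holder, slide_mailer, pot, universal below 0.02 m/s and z of each of pot, universal in the frame of urine_tray below 0.006 m); the robot touches nothing.
It fails at once if the big jar, the timer or the scanner is moved by more than 15 mm (distance of any of big_jar, timer, scanner from where it was at the start of the episode above 0.015 m).
It fails at once if a bottle, the pot, the jar, the holder or the mailer is knocked over (leans more than 0.7 rad) (angle between any of bijou, universal, pot, big_jar, tube_holder, slide_mailer's own z axis and vertical above 0.7 rad).
It also fails if it takes over 134 s, if anything falls off the work surface, if the arm or the gripper's body presses on something with over 40 N, if the wrist force passes 120 N, or if a joint passes its speed limit or range.

ROBOT

A 6-joint arm with a two-finger parallel gripper is mounted at the origin on the work surface. World frame = base frame: x ahead of the robot, y to its left, z up, the work surface at z = 0. Lengths are in m, angles in rad, forces in N, time in s.
With the tool pointing down it reaches from about 0.275 to 1 m from the base axis. Payload 8.4 kg.
Tool frame: the origin (TCP) lies on the centre line of the jaws, within the pads' length; the fingertips stand 19 mm ahead of it and the grasp point (between the pads) is the TCP; z points along the fingers, y is the line along which they close (so a half turn about z gives the same grasp; the last joint's range is limited). The gripper opens to 85 mm and grips with 20 to 120 N. Pads are 22 mm wide; open, the fingers measure 114 mm over their backs; the gripper's body (76 mm by 85 mm) begins 54 mm behind the grasp point. The pads swing forward as they close: fully open they stand 13 mm farther back than shut.
Start: joints at [-1.182, 0.353, 1.633, -0, 1.155, -0.002], TCP at [0.238, -0.578, 0.25] pointing down, gripper open.
Joint ranges: [-2.63, 2.63], [-0.92, 2.1], [0.06, 2.66], [-1.3, 4.44], [0, 2.69], [-3.02, 3.02]. Speed limits (rad/s): [2.22, 2.22, 2.79, 3.14, 3.14, 3.14].

INTERFACE

Orientations are given as a unit quaternion [x, y, z, w].
In Python, from rig import sense, get_image, sign_off, search_frame, regions_of, tip_of gives the robot as it stands.
- The arm moves only by the shell command python3 -m handwheel 'ROWS' [OPENING] [FORCE]. ROWS is JSON, a list of rows, each an object with "offset": the shift along the world's x, y, z scaled (see below), a list of three; "turn": the turn, a rotation vector about the world's x, y, z scaled (see below), a list of three. In form: [{"offset": [x, y, z], "turn": [wx, wy, wz]}, ...]. A call has 1 to 20 rows; each row is the pose to reach, as a shift and turn from the pose commanded when the call began; what a row does not reach only later rows make up. The controller multiplies each number of a shift by 0.15 m and each number of a turn by 45 degrees. A row lasts 1/10 s, in which the tool goes at most 50 mm and 8.59 degrees, less where a joint would pass 70% of its speed; a pose out of reach is approached as far as the arm can. A call with a number of a shift or a turn outside -1 to 1 is refused whole. A call with a gripper value outside its range is refused whole. OPENING is the opening, from -1 (shut) to 1 (fully open), set as the call begins (- or left out, the last holds). The fingers move at their own pace and stop on an object; FORCE is the grip in N (left out, the last holds). Time passes only in rows, so rows that repeat a pose let the fingers close. It gives the time, the measured TCP pose, the force, the opening and the grip force at its end, in the units of the state.
- sense(): the state, without advancing time (a new reading comes with each control period).
- get_image(name): name is "scene" or "side" or "wrist"; returns a dict with "img" (400x640x3 uint8, red, green, blue), "depth" (400x640 float32, m along the optical axis (not along the pixel's ray), 0 where there is no reading), "camera_matrix" (3x3 intrinsics, pixels), "distortion" ([k1, k2, p1, p2, k3] as OpenCV has them; the pictures are not rectified), "rvec" (rotation vector, rad) and "tvec" (3), from world to camera coordinates, as OpenCV has them; the wrist camera has in their place "T_tool_cam" (4x4, takes a point from camera to tool coordinates, whose origin is the TCP and whose axes are the flange's). Camera axes: x right, y down, z forward; pixel columns grow to the right and rows downward; lengths in m; the calibration is good to about 2 mm. A picture is of the moment at which its call begins: read the wrist's pose just before it.
- sign_off(): hands the job in; it is judged then, once.
Trained networks look in the newest picture that a camera, given by its name, has taken for a name from the list of things; names that differ only in an ending like _2 or _b are one class to them, and where a whole thing is asked for, a point or a joint stands for the part that bears it (a point fixed in the world has none). Each returns a list of dicts, best first, with "conf" (0 to 1); they miss things now and then, are a little off and sometimes report something else, mostly with a low value. They report only what shows in the picture. A call takes as long as a camera call.
- search_frame(camera, query): "location" ([row, column] in pixels, amid what is visible of it).
- regions_of(camera, query): "mask" (400x640 bool, what is visible of it) and "location" ([row, column] in pixels, amid what is visible of it).
- tip_of(camera, query): "location" ([row, column] in pixels: a listed point, or the origin of a listed thing).
The state is a dict: "t": time; "q": joint angles; "joint_velocities": joint speeds; "joint_efforts": joint torques, N m; "tcp_pos": TCP position; "tool_rot": TCP orientation; "ft_force": force on the tool from outside, world axes, zero at the start; "torque": the same for the moment, N m; "finger_gap": finger opening in m; "gripper_force": force on a finger pad.
Only numpy, scipy, OpenCV 4.12 (cv2) and the standard library are available. Lean on these libraries where they do the work, as an engineer would, in place of code of your own. Each camera call takes 0.05 s, during which the arm holds its last target. There are 200 camera calls.

## Working session

There is one attempt and no reset: what is moved stays moved. The work goes in short steps, Python scripts to look and compute and a shell command to move; the robot and the scene stay as the last step left them, time stands still between calls to the robot, and variables do not carry over. Pictures are saved under pics/ and viewed, at most 14 in all, crops included, and the job is handed in when it is done.

```bash
mkdir -p pics; ls; cat > h.py <<'E'
import numpy as np, cv2
from rig import *
from scipy.spatial.transform import Rotation as R
def cam(name):
    s=sense(); f=get_image(name)
    if 'rvec' in f:
        Rm=cv2.Rodrigues(np.array(f['rvec'],float))[0]; t=np.array(f['tvec'],float).ravel()
        f['Rw']=Rm.T; f['o']=-Rm.T@t
    else:
        T=np.eye(4); T[:3,:3]=R.from_quat(s['tool_rot']).as_matrix(); T[:3,3]=s['tcp_pos']
        M=T@np.array(f['T_tool_cam']); f['Rw']=M[:3,:3]; f['o']=M[:3,3]
    return f
def cloud(f,mask):
    m=mask&(f['depth']>0); v,u=np.nonzero(m)
    p=cv2.undistortPoints(np.stack([u,v],1).astype(float)[:,None],np.array(f['camera_matrix']),np.array(f['distortion']))[:,0]
    d=f['depth'][m][:,None]
    return (np.hstack([p,np.ones((len(p),1))])*d)@f['Rw'].T+f['o'], f['img'][m]
def save(f,n,scale=1): cv2.imwrite('pics/'+n,cv2.cvtColor(cv2.resize(f['img'],None,fx=scale,fy=scale),cv2.COLOR_RGB2BGR))
NAMES=['blood_tray','urine_tray','bijou','tube_holder','slide_mailer','pot','universal','big_jar','timer','scanner']
E
python3 - <<'E'
from h import *
np.set_printoptions(precision=4,suppress=True)
print(sense())
for c in ['scene','side']:
    f=cam(c); save(f,c+'0.png',1.25); print(c,f['o'],f['Rw'][:,2])
    for n in NAMES:
        for r in regions_of(c,n)[:2]:
            P,_=cloud(f,r['mask'])
            if len(P)==0: print(n,r['conf'],'empty');continue
            top=P[P[:,2]>np.percentile(P[:,2],90)-.006]
            print(n,round(r['conf'],2),np.round(r['location']),len(P),'lo',np.percentile(P,3,0),'hi',np.percentile(P,97,0),'topmid',(np.percentile(top,3,0)+np.percentile(top,97,0))/2)
E
```

```text
pics
{'t': 0.0, 'q': array([-1.1824,  0.3537,  1.6341, -0.    ,  1.1552, -0.0024]), 'joint_velocities': array([-0.0002, -0.0011,  0.0013, -0.0007,  0.0028,  0.0006]), 'joint_efforts': array([ -0.0024, -60.5253, -34.2068,  -0.0002,   0.0095,   0.    ]), 'tcp_pos': array([ 0.2379, -0.5775,  0.2496]), 'tool_rot': array([ 0.981 ,  0.1942, -0.0001, -0.0007]), 'ft_force': array([-0.6638, -0.2677, -0.0332]), 'torque': array([0.0138, 0.0025, 0.0226]), 'gripper_force': 0.0, 'finger_gap': 0.08524371226354231}
scene [1.1292 0.3587 0.6261] [-0.6051 -0.3943 -0.6916]
blood_tray 0.97 [160. 299.] 2115 lo [ 0.4262 -0.1632  0.0013] hi [ 0.5668 -0.0246  0.0155] topmid [ 0.4967 -0.0937  0.0126]
urine_tray 0.69 [175. 379.] 240 lo [0.4345 0.0929 0.0004] hi [0.4712 0.1218 0.0544] topmid [0.4594 0.1109 0.0497]
urine_tray 0.56 [141. 230.] 1074 lo [ 0.4532 -0.3372  0.0013] hi [ 0.5891 -0.24    0.0162] topmid [ 0.5218 -0.2891  0.0134]
bijou 0.65 [207. 350.] 221 lo [0.58   0.0956 0.0041] hi [0.5983 0.1144 0.0544] topmid [0.589  0.1045 0.0514]
tube_holder 0.8 [178. 378.] 230 lo [0.4524 0.0979 0.0012] hi [0.4718 
[... 1469 characters left out ...]
 0.3527 0.026 ]
pot 0.81 [261. 337.] 619 lo [0.4498 0.1959 0.0026] hi [0.4909 0.2363 0.0701] topmid [0.4696 0.2152 0.0673]
universal 0.59 [246. 290.] 400 lo [0.5638 0.2033 0.0145] hi [0.5886 0.2258 0.0931] topmid [0.5761 0.2128 0.0908]
universal 0.29 [170. 347.] 644 lo [ 0.4554 -0.3388  0.0006] hi [ 0.5885 -0.2372  0.0162] topmid [ 0.5201 -0.2868  0.0134]
big_jar 0.92 [283. 280.] 1405 lo [0.5389 0.3151 0.0061] hi [0.5977 0.371  0.0867] topmid [0.5697 0.3407 0.0843]
timer 0.63 [208. 254.] 424 lo [ 0.6923 -0.0094  0.0035] hi [0.7633 0.0542 0.0192] topmid [0.7277 0.0207 0.0164]
scanner 0.8 [169. 291.] 865 lo [ 0.6311 -0.2266  0.0091] hi [ 0.797  -0.1637  0.0532] topmid [ 0.6753 -0.1956  0.0503]
```

View images.

```bash
python3 - <<'E'
from h import *
np.set_printoptions(precision=4,suppress=True)
for c in ['scene','side']:
    f=cam(c)
    for n,lo,hi in [('blood_tray',.010,.018),('urine_tray',.010,.018),('slide_mailer',.020,.032)]:
        rs=regions_of(c,n)
        for r in rs[:2]:
            P,_=cloud(f,r['mask']); P=P[(P[:,2]>lo)&(P[:,2]<hi)]
            if len(P)<20: continue
            m=np.median(P[:,:2],0); P=P[np.linalg.norm(P[:,:2]-m,axis=1)<.11]
            print(c,n,round(r['conf'],2),cv2.minAreaRect((P[:,:2]*1000).astype(np.float32)))
E
```

```text
scene blood_tray 0.95 ((495.5943603515625, -94.93473815917969), (146.40576171875, 143.5084686279297), 9.956239700317383)
scene urine_tray 0.7 ((520.6141967773438, -289.3729553222656), (84.27410125732422, 142.616455078125), 69.62825775146484)
scene slide_mailer 0.83 ((444.60968017578125, 351.9277648925781), (38.12702941894531, 69.64546203613281), 79.18949890136719)
side blood_tray 0.61 ((495.07745361328125, -94.13448333740234), (141.99134826660156, 149.91659545898438), 9.519427299499512)
side urine_tray 0.84 ((521.0385131835938, -286.6368408203125), (85.97064971923828, 144.37962341308594), 67.91712188720703)
side urine_tray 0.45 ((467.87933349609375, 229.0833282470703), (36.73073959350586, 12.805359840393066), 10.589271545410156)
side slide_mailer 0.93 ((449.72857666015625, 351.7159423828125), (42.31705856323242, 84.53146362304688), 80.16299438476562)
```

View pics/scene0.png

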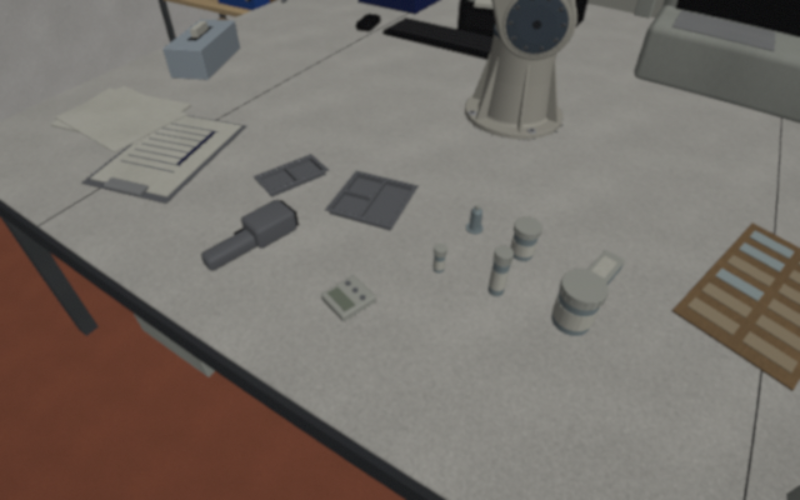

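```bash
python3 -m handwheel '[{"offset":[0.3,0.3,0.3],"turn":[0,0,0]},{"offset":[0.6,0.6,0.6],"turn":[0,0,0]},{"offset":[1,1,1],"turn":[0,0,0]},{"offset":[1,1,1],"turn":[0,0,0]}]' 1 30; python3 -m handwheel '[{"offset":[0.2,0.3,0],"turn":[0,0,0]},{"offset":[0.3,0.6,0],"turn":[0,0,0]},{"offset":[0.4,1,0],"turn":[0,0,0]},{"offset":[0.4,1,0],"turn":[0,0,0]},{"offset":[0.4,1,0],"turn":[0,0,0]},{"offset":[0.4,1,0],"turn":[0,0,0]}]'
python3 - <<'E'
from h import *
np.set_printoptions(precision=4,suppress=True)
f=cam('wrist'); save(f,'w1.png',1.0); print(f['T_tool_cam'],f['o'],f['Rw'])
for n in ['blood_tray','urine_tray']:
  for r in regions_of('wrist',n)[:2]:
    P,_=cloud(f,r['mask']); print(n,r['conf'],r['location'],np.percentile(P,3,0),np.percentile(P,97,0)); P=P[(P[:,2]>.009)&(P[:,2]<.02)]
    print(cv2.minAreaRect((P[:,:2]*1000).astype(np.float32)))
E
```

```text
t: 1.9
tcp_pos: [0.3543, -0.4612, 0.367]
tool_rot: [0.981, 0.194, 0.0, 0.0]
ft_force: [-0.2, -0.3, 0.8]
finger_gap: 0.0851
gripper_force: 0.0
t: 2.5
tcp_pos: [0.4136, -0.3131, 0.366]
tool_rot: [0.981, 0.194, 0.0, 0.0]
ft_force: [0.0, -0.1, 0.1]
finger_gap: 0.0855
gripper_force: 0.0
[[-0.0002 -0.9454 -0.3259  0.0844]
 [ 1.      0.0001 -0.001   0.0002]
 [ 0.001  -0.3259  0.9454 -0.1236]
 [ 0.      0.      0.      1.    ]] [ 0.4916 -0.281   0.4896] [[ 0.3813 -0.8739 -0.3014]
 [-0.9245 -0.3604 -0.1243]
 [ 0.      0.3261 -0.9453]]
blood_tray 0.75 [44.1, 198.7] [ 0.4266 -0.1637  0.0018] [ 0.5437 -0.0327  0.0153]
((486.0702819824219, -97.10333251953125), (123.21247100830078, 142.20040893554688), 10.294541358947754)
urine_tray 0.8 [68.4, 330.6] [ 0.4564 -0.3344  0.0016] [ 0.5868 -0.2415  0.0153]
((520.3642578125, -287.9175109863281), (78.03782653808594, 142.07057189941406), 69.462158203125)
```

View pics/w1.png

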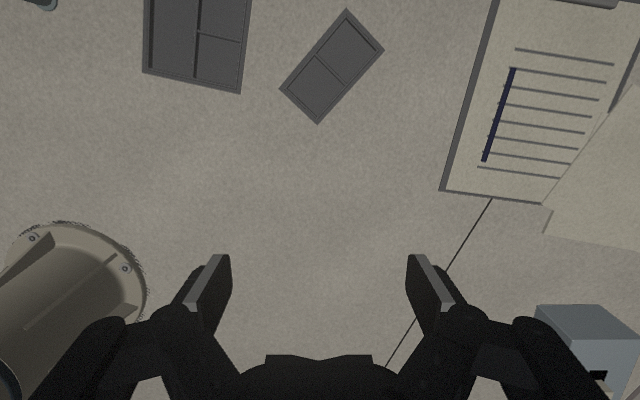

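```bash
python3 -m handwheel '[{"offset":[0.2,0.3,0],"turn":[0,0,-0.18]},{"offset":[0.4,0.6,0],"turn":[0,0,-0.36]},{"offset":[0.5,1,0],"turn":[0,0,-0.54]},{"offset":[0.5,1,0],"turn":[0,0,-0.72]},{"offset":[0.5,1,0],"turn":[0,0,-0.72]}]' >/dev/null; python3 -m handwheel '[{"offset":[0,0.3,0],"turn":[0,0,0]},{"offset":[0,0.6,0],"turn":[0,0,0]},{"offset":[0,1,0],"turn":[0,0,0]},{"offset":[0,1,0],"turn":[0,0,0]}]' >/dev/null;python3 -m handwheel '[{"offset":[0,0.3,0],"turn":[0,0,0]},{"offset":[0,0.6,0],"turn":[0,0,0]},{"offset":[0,1,0],"turn":[0,0,0]},{"offset":[0,1,0],"turn":[0,0,0]}]'; python3 -m handwheel '[{"offset":[0,0.3,0],"turn":[0,0,0]},{"offset":[0,0.6,0],"turn":[0,0,0]},{"offset":[0,0.6,0],"turn":[0,0,0]},{"offset":[0,0.6,0],"turn":[0,0,0]}]'
python3 - <<'E'
from h import *
np.set_printoptions(precision=4,suppress=True)
f=cam('wrist'); save(f,'w2.png',1.0)
for n,h in [('bijou',.053),('tube_holder',.056),('slide_mailer',.025),('pot',.068),('universal',.092),('big_jar',.085)]:
  for r in regions_of('wrist',n)[:2]:
    P,_=cloud(f,r['mask'])
    if len(P)<10: continue
    hi=np.percentile(P[:,2],97); Q=P[abs(P[:,2]-h)<.005]
    print(n,round(r['conf'],2),np.round(r['location']),len(P),hi,len(Q))
    if len(Q)>5: print('   ',cv2.minAreaRect((Q[:,:2]*1000).astype(np.float32)),cv2.minEnclosingCircle((Q[:,:2]*1000).astype(np.float32)))
E
```

```text
t: 3.95
tcp_pos: [0.4891, 0.14, 0.3656]
tool_rot: [0.996, -0.086, 0.0, -0.0]
ft_force: [-0.4, -1.1, 1.1]
finger_gap: 0.0853
gripper_force: 0.0
t: 4.35
tcp_pos: [0.4892, 0.2267, 0.3653]
tool_rot: [0.996, -0.087, -0.0, 0.001]
ft_force: [-0.0, 0.5, 0.3]
finger_gap: 0.0855
gripper_force: 0.0
bijou 0.7 [ 61. 396.] 381 0.05434331854289608 254
    ((585.70361328125, 105.96791076660156), (21.312747955322266, 22.39710235595703), 7.6512675285339355) ((585.6563720703125, 105.79463195800781), 11.49853801727295)
tube_holder 0.8 [150. 393.] 359 0.056315766375954916 34
    ((456.24224853515625, 111.89738464355469), (8.116883277893066, 7.340538024902344), 83.6677474975586) ((455.83819580078125, 111.68862915039062), 4.425659656524658)
slide_mailer 0.8 [180. 247.] 1413 0.02689683373389732 1243
    ((450.0919189453125, 350.7731018066406), (38.80158996582031, 83.32855987548828), 78.67698669433594) ((450.8097229003906, 351.17022705078125), 44.425697326660156)
pot 0.58 [163. 330.] 935 0.06960265599287276 828
    ((471.763671875, 212.34844970703125), (45.97288513183594, 43.81990432739258), 34.546573638916016) ((471.57318115234375, 212.70266723632812), 23.260318756103516)
universal 0.93 [ 85. 320.] 440 0.09361929210661171 438
    ((576.9349365234375, 210.8743896484375), (27.563825607299805, 26.70693016052246), 36.361454010009766) ((576.71435546875, 210.64703369140625), 14.211763381958008)
big_jar 0.59 [107. 226.] 2762 0.08683484561820493 2353
    ((570.4537963867188, 337.6262512207031), (67.26612854003906, 67.6622543334961), 27.502103805541992) ((570.0667724609375, 338.0956726074219), 34.69736862182617)
```

View pics/w2.png

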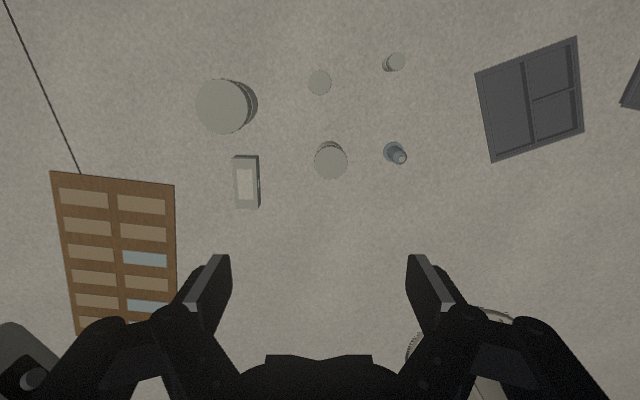

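```bash
python3 -m handwheel '[{"offset":[-0.1,0.3,-0.2],"turn":[0,0,-0.03]},{"offset":[-0.2,0.6,-0.5],"turn":[0,0,-0.03]},{"offset":[-0.26,0.83,-0.8],"turn":[0,0,-0.03]},{"offset":[-0.26,0.83,-1],"turn":[0,0,-0.03]},{"offset":[-0.26,0.83,-1],"turn":[0,0,-0.03]}]' 0.5 30; python3 -m handwheel '[{"offset":[0,0,-0.3],"turn":[0,0,0]},{"offset":[0,0,-0.6],"turn":[0,0,0]},{"offset":[0,0,-0.8],"turn":[0,0,0]},{"offset":[0,0,-0.8],"turn":[0,0,0]},{"offset":[0,0,-0.8],"turn":[0,0,0]}]'
python3 - <<'E'
from h import *
print(sense()['tcp_pos'])
f=cam('wrist'); save(f,'w3.png',1.0)
# fingertip heights: low points near the jaws
s=sense(); P,_=cloud(f,np.ones((400,640),bool)); v=(P-s['tcp_pos'])@R.from_quat(s['tool_rot']).as_matrix()
m=(abs(v[:,0])<.012)&(abs(v[:,1])<.06)&(v[:,2]<.035); print(np.percentile(v[m],[1,50,99],axis=0))
E
```

```text
t: 5.2
tcp_pos: [0.4465, 0.3514, 0.2106]
tool_rot: [0.995, -0.098, -0.003, 0.003]
ft_force: [-0.7, -1.6, 0.3]
finger_gap: 0.0639
gripper_force: 0.0
t: 5.7
tcp_pos: [0.4506, 0.352, 0.0973]
tool_rot: [0.995, -0.099, 0.0, -0.0]
ft_force: [-0.3, -0.2, 0.0]
finger_gap: 0.064
gripper_force: 0.0
[0.45063081 0.35196699 0.09725649]
[[-0.01046546 -0.05907277 -0.06703547]
 [ 0.00948407 -0.00011953 -0.04321879]
 [ 0.01196433  0.05917685  0.00843873]]
```

View pics/w3.png

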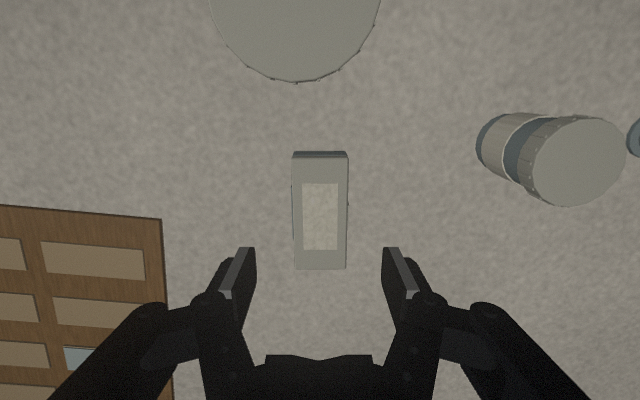

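```bash
python3 -m handwheel '[{"offset":[0,0,-0.2],"turn":[0,0,0]},{"offset":[0,0,-0.4],"turn":[0,0,0]},{"offset":[0,0,-0.47],"turn":[0,0,0]},{"offset":[0,0,-0.47],"turn":[0,0,0]}]' >/dev/null;  python3 -m handwheel '[{"offset":[0,0,0],"turn":[0,0,0]},{"offset":[0,0,0],"turn":[0,0,0]},{"offset":[0,0,0],"turn":[0,0,0]},{"offset":[0,0,0],"turn":[0,0,0]},{"offset":[0,0,0],"turn":[0,0,0]},{"offset":[0,0,0],"turn":[0,0,0]}]' -1 30; python3 -m handwheel '[{"offset":[0,0,0.15],"turn":[0,0,0]},{"offset":[0,0,0.4],"turn":[0,0,0]},{"offset":[0,0,0.7],"turn":[0,0,0]},{"offset":[0,0,1],"turn":[0,0,0]},{"offset":[0,0,1],"turn":[0,0,0]}]'
```

```text
t: 6.75
tcp_pos: [0.4507, 0.353, 0.0272]
tool_rot: [0.995, -0.099, 0.001, -0.001]
ft_force: [-0.5, -1.1, 5.9]
finger_gap: 0.0372
gripper_force: 30.7
t: 7.25
tcp_pos: [0.4527, 0.3546, 0.1827]
tool_rot: [0.995, -0.099, 0.004, -0.004]
ft_force: [0.6, -0.2, -0.9]
finger_gap: 0.0373
gripper_force: 30.5
```

```bash
python3 -m handwheel '[{"offset":[0,-0.15,0],"turn":[0,0,0]},{"offset":[0,-0.4,0],"turn":[0,0,0]},{"offset":[0,-0.7,0],"turn":[0,0,0]},{"offset":[0,-1,0],"turn":[0,0,0]}]' >/dev/null; python3 -m handwheel '[{"offset":[0.06,-0.3,0],"turn":[0,0,0.12]},{"offset":[0.12,-0.6,0],"turn":[0,0,0.25]},{"offset":[0.18,-0.85,0],"turn":[0,0,0.38]},{"offset":[0.24,-1,0],"turn":[0,0,0.47]},{"offset":[0.24,-1,0],"turn":[0,0,0.47]}]'>/dev/null; python3 -m handwheel '[{"offset":[0,-0.3,0],"turn":[0,0,0]},{"offset":[0,-0.5,0],"turn":[0,0,0]},{"offset":[0,-0.68,0],"turn":[0,0,0]},{"offset":[0,-0.68,0],"turn":[0,0,0]},{"offset":[0,-0.68,0],"turn":[0,0,0]}]'
```

```text
t: 8.65
tcp_pos: [0.4855, -0.0495, 0.1754]
tool_rot: [0.996, 0.084, 0.0, -0.0]
ft_force: [0.4, 0.1, 0.1]
finger_gap: 0.0374
gripper_force: 30.6
```

```bash
python3 -m handwheel '[{"offset":[0.03,-0.09,-0.2],"turn":[0,0,0]},{"offset":[0.03,-0.09,-0.5],"turn":[0,0,0]},{"offset":[0.03,-0.09,-0.7],"turn":[0,0,0]},{"offset":[0.03,-0.09,-0.8],"turn":[0,0,0]},{"offset":[0.03,-0.09,-0.88],"turn":[0,0,0]},{"offset":[0.03,-0.09,-0.92],"turn":[0,0,0]},{"offset":[0.03,-0.09,-0.96],"turn":[0,0,0]},{"offset":[0.03,-0.09,-0.96],"turn":[0,0,0]}]'; python3 -m handwheel '[{"offset":[0,0,0],"turn":[0,0,0]},{"offset":[0,0,0],"turn":[0,0,0]},{"offset":[0,0,0],"turn":[0,0,0]}]' 0.2;  python3 -m handwheel '[{"offset":[0,0,0.1],"turn":[0,0,0]},{"offset":[0,0,0.4],"turn":[0,0,0]},{"offset":[0,0,0.7],"turn":[0,0,0]},{"offset":[0,0,1],"turn":[0,0,0]},{"offset":[0,0,1],"turn":[0,0,0]}]'
python3 - <<'E'
from h import *
f=cam('wrist'); save(f,'w4.png',1.0)
for r in regions_of('wrist','slide_mailer')[:1]:
    P,_=cloud(f,r['mask']); Q=P[P[:,2]>.02]; print(r['conf'],np.percentile(P[:,2],97),cv2.minAreaRect((Q[:,:2]*1000).astype(np.float32)))
E
```

```text
t: 9.45
tcp_pos: [0.4902, -0.0631, 0.0312]
tool_rot: [0.996, 0.085, 0.0, -0.0]
ft_force: [0.2, 0.4, -0.6]
finger_gap: 0.0373
gripper_force: 30.6
t: 9.75
tcp_pos: [0.4905, -0.0635, 0.0318]
tool_rot: [0.996, 0.085, 0.001, 0.0]
ft_force: [-0.5, -0.4, -0.2]
finger_gap: 0.0512
gripper_force: 0.0
t: 10.25
tcp_pos: [0.4936, -0.064, 0.1873]
tool_rot: [0.996, 0.085, 0.005, 0.001]
ft_force: [-0.3, -0.7, 0.7]
finger_gap: 0.0514
gripper_force: 0.0
0.92 0.02948671745757136 ((490.2627258300781, -62.983333587646484), (83.24104309082031, 40.34089279174805), 9.850343704223633)
```

View pics/w4.png

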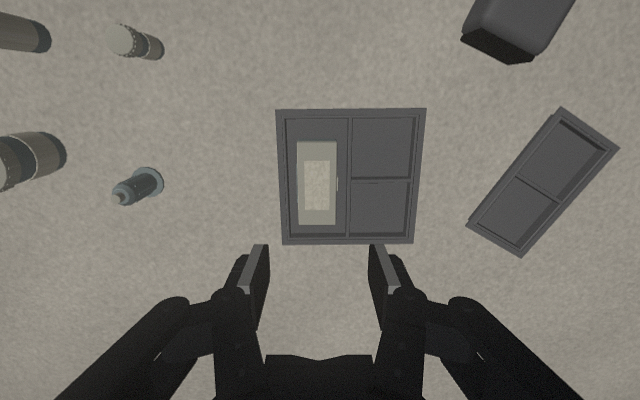

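```bash
python3 -m handwheel '[{"offset":[-0.07,0.3,0],"turn":[0,0,0]},{"offset":[-0.14,0.6,0],"turn":[0,0,0]},{"offset":[-0.2,0.9,0],"turn":[0,0,0]},{"offset":[-0.23,1,0],"turn":[0,0,0]}]' >/dev/null; python3 -m handwheel '[{"offset":[0,0.17,-0.2],"turn":[0,0,0]},{"offset":[0,0.17,-0.4],"turn":[0,0,0]},{"offset":[0,0.17,-0.6],"turn":[0,0,0]},{"offset":[0,0.17,-0.6],"turn":[0,0,0]},{"offset":[0,0.17,-0.6],"turn":[0,0,0]}]'
```

```text
t: 11.25
tcp_pos: [0.4545, 0.1118, 0.0905]
tool_rot: [0.996, 0.085, -0.002, 0.0]
ft_force: [0.4, 0.7, -0.0]
finger_gap: 0.0513
gripper_force: 0.0
```

```bash
python3 -m handwheel '[{"offset":[0.01,0,-0.15],"turn":[0,0,0]},{"offset":[0.01,0,-0.3],"turn":[0,0,0]},{"offset":[0.01,0,-0.39],"turn":[0,0,0]},{"offset":[0.01,0,-0.39],"turn":[0,0,0]}]' >/dev/null;  python3 -m handwheel '[{"offset":[0,0,0],"turn":[0,0,0]},{"offset":[0,0,0],"turn":[0,0,0]},{"offset":[0,0,0],"turn":[0,0,0]},{"offset":[0,0,0],"turn":[0,0,0]},{"offset":[0,0,0],"turn":[0,0,0]},{"offset":[0,0,0],"turn":[0,0,0]}]' -1 25; python3 -m handwheel '[{"offset":[0,0,0.1],"turn":[0,0,0]},{"offset":[0,0,0.35],"turn":[0,0,0]},{"offset":[0,0,0.6],"turn":[0,0,0]},{"offset":[0,0,0.8],"turn":[0,0,0]},{"offset":[0,0,0.8],"turn":[0,0,0]}]'
python3 -m handwheel '[{"offset":[0.01,-0.1,0],"turn":[0,0,0]},{"offset":[0.03,-0.35,0],"turn":[0,0,0]},{"offset":[0.06,-0.65,0],"turn":[0,0,0]},{"offset":[0.08,-0.95,0],"turn":[0,0,0]},{"offset":[0.08,-1,0],"turn":[0,0,0]}]'; python3 -m handwheel '[{"offset":[0,-0.2,0],"turn":[0,0,0]},{"offset":[0,-0.4,0],"turn":[0,0,0]},{"offset":[0,-0.6,0],"turn":[0,0,0]},{"offset":[0,-0.6,0],"turn":[0,0,0]},{"offset":[0,-0.6,0],"turn":[0,0,0]}]'
```

```text
t: 12.25
tcp_pos: [0.458, 0.1122, 0.0341]
tool_rot: [0.996, 0.085, 0.001, -0.0]
ft_force: [-0.6, -0.1, 5.4]
finger_gap: 0.0208
gripper_force: 24.5
t: 12.75
tcp_pos: [0.4598, 0.1127, 0.1575]
tool_rot: [0.996, 0.085, 0.004, -0.001]
ft_force: [-0.3, 0.6, -0.2]
finger_gap: 0.021
gripper_force: 24.7
t: 13.25
tcp_pos: [0.4692, -0.0414, 0.153]
tool_rot: [0.996, 0.084, 0.0, 0.001]
ft_force: [1.1, -0.2, -0.3]
finger_gap: 0.0207
gripper_force: 24.8
t: 13.75
tcp_pos: [0.4688, -0.1278, 0.1526]
tool_rot: [0.996, 0.085, -0.0, -0.0]
ft_force: [0.3, -0.1, -0.8]
finger_gap: 0.0208
gripper_force: 24.8
```

```bash
python3 -m handwheel '[{"offset":[0.02,-0.03,-0.2],"turn":[0,0,0]},{"offset":[0.02,-0.03,-0.4],"turn":[0,0,0]},{"offset":[0.02,-0.03,-0.57],"turn":[0,0,0]},{"offset":[0.02,-0.03,-0.67],"turn":[0,0,0]},{"offset":[0.02,-0.03,-0.73],"turn":[0,0,0]},{"offset":[0.02,-0.03,-0.77],"turn":[0,0,0]},{"offset":[0.02,-0.03,-0.77],"turn":[0,0,0]},{"offset":[0.02,-0.03,-0.77],"turn":[0,0,0]}]'; python3 -m handwheel '[{"offset":[0,0,0],"turn":[0,0,0]},{"offset":[0,0,0],"turn":[0,0,0]},{"offset":[0,0,0],"turn":[0,0,0]},{"offset":[0,0,0],"turn":[0,0,0]}]' 0;  python3 -m handwheel '[{"offset":[0,0,0.1],"turn":[0,0,0]},{"offset":[0,0,0.4],"turn":[0,0,0]},{"offset":[0,0,0.7],"turn":[0,0,0]},{"offset":[0,0,0.9],"turn":[0,0,0]},{"offset":[0,0,0.9],"turn":[0,0,0]}]'
python3 - <<'E'
from h import *
np.set_printoptions(precision=4,suppress=True)
f=cam('wrist'); save(f,'w5.png',1.0)
for r in regions_of('wrist','tube_holder')[:1]:
    P,_=cloud(f,r['mask']); print(r['conf'],np.percentile(P,[3,97],axis=0)); Q=P[P[:,2]>.053]; print(np.median(Q,0)); Q=P[P[:,2]<.013]; print(cv2.minEnclosingCircle((Q[:,:2]*1000).astype(np.float32)))
E
```

```text
t: 14.55
tcp_pos: [0.4725, -0.1321, 0.0377]
tool_rot: [0.996, 0.086, 0.0, 0.0]
ft_force: [-0.4, -0.4, -0.6]
finger_gap: 0.021
gripper_force: 25.2
t: 14.95
tcp_pos: [0.4721, -0.1325, 0.0374]
tool_rot: [0.996, 0.085, 0.0, 0.0]
ft_force: [-0.0, 0.3, -0.6]
finger_gap: 0.0428
gripper_force: 0.0
t: 15.45
tcp_pos: [0.4746, -0.1332, 0.1764]
tool_rot: [0.996, 0.085, 0.004, 0.001]
ft_force: [-0.1, -0.6, -0.7]
finger_gap: 0.0426
gripper_force: 0.0
0.75 [[ 0.4623 -0.1462  0.0049]
 [ 0.484  -0.119   0.0593]]
[ 0.471  -0.1325  0.0588]
((469.1889953613281, -132.29190063476562), 17.45364761352539)
```

View pics/w5.png

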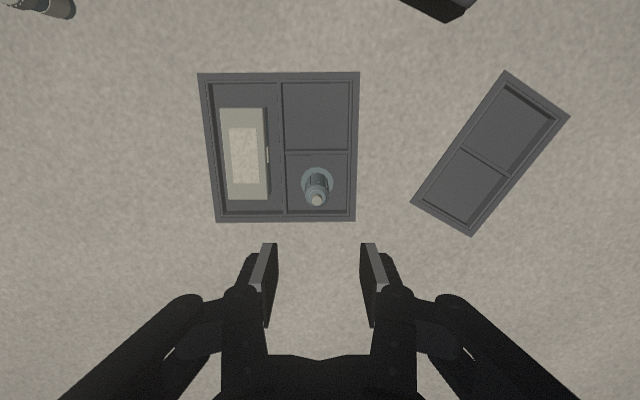

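```bash
python3 -m handwheel '[{"offset":[0.1,0.3,0],"turn":[0,0,0]},{"offset":[0.25,0.55,0],"turn":[0,0,0]},{"offset":[0.4,0.8,0],"turn":[0,0,0]},{"offset":[0.45,1,0],"turn":[0,0,0]},{"offset":[0.45,1,0],"turn":[0,0,0]}]' >/dev/null; python3 -m handwheel '[{"offset":[0.2,0.3,0],"turn":[0,0,0]},{"offset":[0.3,0.5,-0.2],"turn":[0,0,0]},{"offset":[0.3,0.6,-0.35],"turn":[0,0,0]},{"offset":[0.3,0.6,-0.45],"turn":[0,0,0]},{"offset":[0.3,0.6,-0.45],"turn":[0,0,0]},{"offset":[0.3,0.6,-0.45],"turn":[0,0,0]}]'
```

```text
t: 16.65
tcp_pos: [0.5839, 0.1063, 0.1044]
tool_rot: [0.996, 0.085, -0.001, 0.0]
ft_force: [-0.0, -0.4, 0.4]
finger_gap: 0.0424
gripper_force: 0.0
```

```bash
python3 -m handwheel '[{"offset":[0.01,0,-0.15],"turn":[0,0,0]},{"offset":[0.01,0,-0.3],"turn":[0,0,0]},{"offset":[0.01,0,-0.39],"turn":[0,0,0]},{"offset":[0.01,0,-0.39],"turn":[0,0,0]}]' >/dev/null;  python3 -m handwheel '[{"offset":[0,0,0],"turn":[0,0,0]},{"offset":[0,0,0],"turn":[0,0,0]},{"offset":[0,0,0],"turn":[0,0,0]},{"offset":[0,0,0],"turn":[0,0,0]},{"offset":[0,0,0],"turn":[0,0,0]},{"offset":[0,0,0],"turn":[0,0,0]}]' -1 25; python3 -m handwheel '[{"offset":[0,0,0.1],"turn":[0,0,0]},{"offset":[0,0,0.35],"turn":[0,0,0]},{"offset":[0,0,0.6],"turn":[0,0,0]},{"offset":[0,0,0.8],"turn":[0,0,0]},{"offset":[0,0,0.8],"turn":[0,0,0]}]'
python3 -m handwheel '[{"offset":[-0.03,-0.1,0],"turn":[0,0,0]},{"offset":[-0.1,-0.35,0],"turn":[0,0,0]},{"offset":[-0.2,-0.65,0],"turn":[0,0,0]},{"offset":[-0.3,-0.95,0],"turn":[0,0,0]},{"offset":[-0.35,-1,0],"turn":[0,0,0]}]'; python3 -m handwheel '[{"offset":[0,-0.2,0],"turn":[0,0,0]},{"offset":[0,-0.4,0],"turn":[0,0,0]},{"offset":[0,-0.5,0],"turn":[0,0,0]},{"offset":[0,-0.5,0],"turn":[0,0,0]},{"offset":[0,-0.5,0],"turn":[0,0,0]}]'
```

```text
t: 17.65
tcp_pos: [0.587, 0.1077, 0.0473]
tool_rot: [0.996, 0.085, 0.001, -0.0]
ft_force: [0.2, -1.3, 6.2]
finger_gap: 0.0192
gripper_force: 24.9
t: 18.15
tcp_pos: [0.5886, 0.1082, 0.1718]
tool_rot: [0.996, 0.085, 0.004, -0.0]
ft_force: [-1.1, 0.5, 0.8]
finger_gap: 0.0197
gripper_force: 24.6
t: 18.65
tcp_pos: [0.5306, -0.0463, 0.1651]
tool_rot: [0.996, 0.084, -0.002, 0.0]
ft_force: [-0.2, -0.1, -0.8]
finger_gap: 0.0195
gripper_force: 24.6
t: 19.15
tcp_pos: [0.5331, -0.117, 0.1657]
tool_rot: [0.996, 0.085, -0.001, -0.0]
ft_force: [-0.0, 1.0, -0.6]
finger_gap: 0.0196
gripper_force: 24.6
```

```bash
python3 -m handwheel '[{"offset":[0.01,-0.03,-0.2],"turn":[0,0,0]},{"offset":[0.01,-0.03,-0.4],"turn":[0,0,0]},{"offset":[0.01,-0.03,-0.57],"turn":[0,0,0]},{"offset":[0.01,-0.03,-0.67],"turn":[0,0,0]},{"offset":[0.01,-0.03,-0.73],"turn":[0,0,0]},{"offset":[0.01,-0.03,-0.765],"turn":[0,0,0]},{"offset":[0.01,-0.03,-0.765],"turn":[0,0,0]},{"offset":[0.01,-0.03,-0.765],"turn":[0,0,0]}]'; python3 -m handwheel '[{"offset":[0,0,0],"turn":[0,0,0]},{"offset":[0,0,0],"turn":[0,0,0]},{"offset":[0,0,0],"turn":[0,0,0]},{"offset":[0,0,0],"turn":[0,0,0]}]' 0;  python3 -m handwheel '[{"offset":[0,0,0.1],"turn":[0,0,0]},{"offset":[0,0,0.4],"turn":[0,0,0]},{"offset":[0,0,0.7],"turn":[0,0,0]},{"offset":[0,0,1],"turn":[0,0,0]},{"offset":[0,0,1],"turn":[0,0,0]}]'
python3 - <<'E'
from h import *
np.set_printoptions(precision=4,suppress=True)
f=cam('wrist'); save(f,'w6.png',1.0)
for r in regions_of('wrist','bijou')[:1]:
    P,_=cloud(f,r['mask']); print(r['conf'],np.percentile(P,[3,97],axis=0)); Q=P[P[:,2]>.051]; print(cv2.minEnclosingCircle((Q[:,:2]*1000).astype(np.float32)))
E
```

```text
t: 19.95
tcp_pos: [0.5355, -0.1218, 0.0521]
tool_rot: [0.996, 0.085, 0.0, 0.0]
ft_force: [0.6, -0.2, 0.4]
finger_gap: 0.0195
gripper_force: 24.6
t: 20.35
tcp_pos: [0.5352, -0.122, 0.0518]
tool_rot: [0.996, 0.085, 0.0, 0.0]
ft_force: [-0.3, -0.1, -0.7]
finger_gap: 0.043
gripper_force: 0.0
t: 20.85
tcp_pos: [0.5385, -0.1227, 0.2088]
tool_rot: [0.996, 0.085, 0.005, 0.002]
ft_force: [0.3, 0.1, -0.4]
finger_gap: 0.043
gripper_force: 0.0
0.56 [[ 0.5266 -0.1334  0.0142]
 [ 0.5454 -0.1148  0.0571]]
((535.0010986328125, -124.17369079589844), 11.525674819946289)
```

View pics/w6.png

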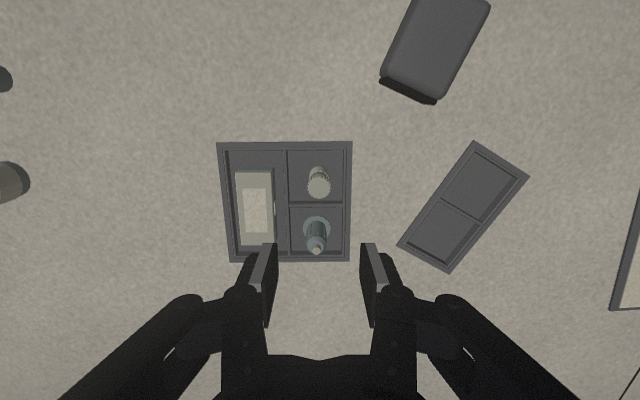

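```bash
python3 -m handwheel '[{"offset":[0.03,0.3,0],"turn":[0,0,-0.15]},{"offset":[0.06,0.6,0],"turn":[0,0,-0.3]},{"offset":[0.1,0.9,0],"turn":[0,0,-0.45]},{"offset":[0.1,1,0],"turn":[0,0,-0.55]},{"offset":[0.1,1,0],"turn":[0,0,-0.55]}]' 0.4 >/dev/null; python3 -m handwheel '[{"offset":[0.06,0.3,0],"turn":[0,0,0]},{"offset":[0.12,0.6,0],"turn":[0,0,0]},{"offset":[0.17,0.9,0],"turn":[0,0,0]},{"offset":[0.17,1,0],"turn":[0,0,0]},{"offset":[0.17,1,0],"turn":[0,0,0]}]' >/dev/null;  python3 -m handwheel '[{"offset":[0,0.2,-0.1],"turn":[0,0,0]},{"offset":[0,0.22,-0.3],"turn":[0,0,0]},{"offset":[0,0.22,-0.5],"turn":[0,0,0]},{"offset":[0,0.22,-0.5],"turn":[0,0,0]},{"offset":[0,0.22,-0.5],"turn":[0,0,0]}]'
```

```text
t: 22.45
tcp_pos: [0.5752, 0.2094, 0.1263]
tool_rot: [0.991, -0.13, -0.001, 0.001]
ft_force: [0.5, -0.6, 1.1]
finger_gap: 0.0595
gripper_force: 0.0
```

```bash
python3 -m handwheel '[{"offset":[0.01,0.01,-0.12],"turn":[0,0,0]},{"offset":[0.01,0.01,-0.25],"turn":[0,0,0]},{"offset":[0.01,0.01,-0.32],"turn":[0,0,0]},{"offset":[0.01,0.01,-0.32],"turn":[0,0,0]}]' >/dev/null;  python3 -m handwheel '[{"offset":[0,0,0],"turn":[0,0,0]},{"offset":[0,0,0],"turn":[0,0,0]},{"offset":[0,0,0],"turn":[0,0,0]},{"offset":[0,0,0],"turn":[0,0,0]},{"offset":[0,0,0],"turn":[0,0,0]},{"offset":[0,0,0],"turn":[0,0,0]}]' -1 30; python3 -m handwheel '[{"offset":[0,0,0.1],"turn":[0,0,0]},{"offset":[0,0,0.35],"turn":[0,0,0]},{"offset":[0,0,0.6],"turn":[0,0,0]},{"offset":[0,0,0.8],"turn":[0,0,0]},{"offset":[0,0,0.8],"turn":[0,0,0]}]'
python3 -m handwheel '[{"offset":[0,-0.1,0],"turn":[0,0,0]},{"offset":[0,-0.35,0],"turn":[0,0,0]},{"offset":[0,-0.65,0],"turn":[0,0,0]},{"offset":[0,-1,0],"turn":[0,0,0]}]' >/dev/null; python3 -m handwheel '[{"offset":[-0.05,-0.3,0],"turn":[0,0,0]},{"offset":[-0.1,-0.6,0],"turn":[0,0,0]},{"offset":[-0.17,-0.9,0],"turn":[0,0,0]},{"offset":[-0.17,-1,0],"turn":[0,0,0]}]';python3 -m handwheel '[{"offset":[0,-0.3,0],"turn":[0,0,0]},{"offset":[0,-0.6,0],"turn":[0,0,0]},{"offset":[0,-0.9,0],"turn":[0,0,0]},{"offset":[0,-1,0],"turn":[0,0,0]},{"offset":[0,-1,0],"turn":[0,0,0]},{"offset":[0,-1,0],"turn":[0,0,0]}]'
```

```text
t: 23.45
tcp_pos: [0.5778, 0.2126, 0.0797]
tool_rot: [0.992, -0.13, 0.001, -0.0]
ft_force: [-0.5, -2.0, 6.1]
finger_gap: 0.0274
gripper_force: 29.3
t: 23.95
tcp_pos: [0.5796, 0.2136, 0.2044]
tool_rot: [0.991, -0.13, 0.004, -0.002]
ft_force: [0.2, 0.4, -0.2]
finger_gap: 0.0265
gripper_force: 29.7
t: 24.75
tcp_pos: [0.5489, -0.0887, 0.1974]
tool_rot: [0.991, -0.131, -0.002, 0.0]
ft_force: [-1.1, -0.5, -1.0]
finger_gap: 0.0269
gripper_force: 29.7
t: 25.35
tcp_pos: [0.5509, -0.2342, 0.1978]
tool_rot: [0.991, -0.131, -0.001, -0.0]
ft_force: [-0.0, 0.7, 0.6]
finger_gap: 0.0268
gripper_force: 29.8
```

```bash
python3 -m handwheel '[{"offset":[0,-0.2,0],"turn":[0,0,0]},{"offset":[0,-0.38,0],"turn":[0,0,0]},{"offset":[0,-0.44,-0.2],"turn":[0,0,0]},{"offset":[0,-0.44,-0.4],"turn":[0,0,0]},{"offset":[0,-0.44,-0.57],"turn":[0,0,0]},{"offset":[0,-0.44,-0.67],"turn":[0,0,0]},{"offset":[0,-0.44,-0.73],"turn":[0,0,0]},{"offset":[0,-0.44,-0.77],"turn":[0,0,0]},{"offset":[0,-0.44,-0.77],"turn":[0,0,0]},{"offset":[0,-0.44,-0.77],"turn":[0,0,0]}]'; python3 -m handwheel '[{"offset":[0,0,0],"turn":[0,0,0]},{"offset":[0,0,0],"turn":[0,0,0]},{"offset":[0,0,0],"turn":[0,0,0]},{"offset":[0,0,0],"turn":[0,0,0]}]' 0.2;  python3 -m handwheel '[{"offset":[0,0,0.1],"turn":[0,0,0]},{"offset":[0,0,0.4],"turn":[0,0,0]},{"offset":[0,0,0.7],"turn":[0,0,0]},{"offset":[0,0,1],"turn":[0,0,0]},{"offset":[0,0,1],"turn":[0,0,0]}]'
python3 - <<'E'
from h import *
np.set_printoptions(precision=4,suppress=True)
f=cam('wrist'); save(f,'w7.png',1.0)
for r in regions_of('wrist','universal')[:1]:
    P,_=cloud(f,r['mask']); print(r['conf'],np.percentile(P,[3,97],axis=0)); Q=P[P[:,2]>.089]; print(cv2.minEnclosingCircle((Q[:,:2]*1000).astype(np.float32)))
E
```

```text
t: 26.35
tcp_pos: [0.5521, -0.301, 0.0839]
tool_rot: [0.991, -0.13, 0.001, 0.0]
ft_force: [-0.6, 0.2, 0.3]
finger_gap: 0.0272
gripper_force: 30.2
t: 26.75
tcp_pos: [0.5516, -0.301, 0.0832]
tool_rot: [0.991, -0.13, 0.0, 0.0]
ft_force: [-0.2, -0.4, 0.7]
finger_gap: 0.0513
gripper_force: 0.0
t: 27.25
tcp_pos: [0.5547, -0.3026, 0.2412]
tool_rot: [0.991, -0.13, 0.005, 0.002]
ft_force: [0.9, -0.0, 0.2]
finger_gap: 0.0512
gripper_force: 0.0
0.93 [[ 0.541  -0.3161  0.0212]
 [ 0.5659 -0.2912  0.0963]]
((552.40673828125, -303.36920166015625), 14.807600021362305)
```

View pics/w7.png

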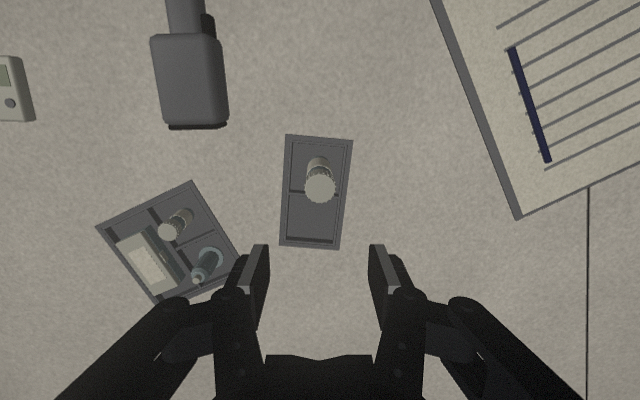

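```bash
python3 -m handwheel '[{"offset":[-0.05,0.3,0],"turn":[0,0,0]},{"offset":[-0.1,0.6,0],"turn":[0,0,0]},{"offset":[-0.15,0.9,0],"turn":[0,0,0]},{"offset":[-0.15,1,0],"turn":[0,0,0]},{"offset":[-0.15,1,0],"turn":[0,0,0]}]' 0.8 >/dev/null; python3 -m handwheel '[{"offset":[-0.06,0.3,0],"turn":[0,0,0]},{"offset":[-0.12,0.6,0],"turn":[0,0,0]},{"offset":[-0.2,0.9,0],"turn":[0,0,0]},{"offset":[-0.2,1,0],"turn":[0,0,0]},{"offset":[-0.2,1,0],"turn":[0,0,0]}]' >/dev/null; python3 -m handwheel '[{"offset":[-0.06,0.3,0],"turn":[0,0,0]},{"offset":[-0.12,0.6,-0.2],"turn":[0,0,0]},{"offset":[-0.18,0.9,-0.4],"turn":[0,0,0]},{"offset":[-0.18,1,-0.7],"turn":[0,0,0]},{"offset":[-0.18,1,-0.7],"turn":[0,0,0]},{"offset":[-0.18,1,-0.7],"turn":[0,0,0]}]'
```

```text
t: 28.95
tcp_pos: [0.472, 0.148, 0.1269]
tool_rot: [0.992, -0.13, -0.001, 0.001]
ft_force: [0.1, -0.1, -0.2]
finger_gap: 0.077
gripper_force: 0.0
```

```bash
python3 -m handwheel '[{"offset":[0,0.25,0],"turn":[0,0,0]},{"offset":[0,0.43,0],"turn":[0,0,0]},{"offset":[0,0.43,0],"turn":[0,0,0]},{"offset":[0,0.43,-0.12],"turn":[0,0,0]},{"offset":[0,0.43,-0.3],"turn":[0,0,0]},{"offset":[0,0.43,-0.47],"turn":[0,0,0]},{"offset":[0,0.43,-0.47],"turn":[0,0,0]}]';  python3 -m handwheel '[{"offset":[0,0,0],"turn":[0,0,0]},{"offset":[0,0,0],"turn":[0,0,0]},{"offset":[0,0,0],"turn":[0,0,0]},{"offset":[0,0,0],"turn":[0,0,0]},{"offset":[0,0,0],"turn":[0,0,0]},{"offset":[0,0,0],"turn":[0,0,0]}]' -1 30; python3 -m handwheel '[{"offset":[0,0,0.1],"turn":[0,0,0]},{"offset":[0,0,0.35],"turn":[0,0,0]},{"offset":[0,0,0.6],"turn":[0,0,0]},{"offset":[0,0,0.9],"turn":[0,0,0]},{"offset":[0,0,0.9],"turn":[0,0,0]}]'
python3 -m handwheel '[{"offset":[0,-0.1,0],"turn":[0,0,0]},{"offset":[0,-0.35,0],"turn":[0,0,0]},{"offset":[0,-0.65,0],"turn":[0,0,0]},{"offset":[0,-1,0],"turn":[0,0,0]}]' >/dev/null; python3 -m handwheel '[{"offset":[0.05,-0.3,0],"turn":[0,0,0]},{"offset":[0.1,-0.6,0],"turn":[0,0,0]},{"offset":[0.13,-0.9,0],"turn":[0,0,0]},{"offset":[0.13,-1,0],"turn":[0,0,0]}]';python3 -m handwheel '[{"offset":[0,-0.3,0],"turn":[0,0,0]},{"offset":[0,-0.6,0],"turn":[0,0,0]},{"offset":[0,-0.9,0],"turn":[0,0,0]},{"offset":[0,-1,0],"turn":[0,0,0]},{"offset":[0,-1,0],"turn":[0,0,0]},{"offset":[0,-1,0],"turn":[0,0,0]}]'
```

```text
t: 29.65
tcp_pos: [0.4718, 0.2113, 0.0565]
tool_rot: [0.991, -0.131, -0.001, 0.001]
ft_force: [-1.3, -0.4, 0.8]
finger_gap: 0.0769
gripper_force: 0.0
t: 30.25
tcp_pos: [0.4732, 0.2136, 0.0594]
tool_rot: [0.992, -0.13, 0.001, -0.0]
ft_force: [-0.3, -3.4, 7.6]
finger_gap: 0.045
gripper_force: 29.5
t: 30.75
tcp_pos: [0.4755, 0.215, 0.1994]
tool_rot: [0.991, -0.13, 0.005, -0.003]
ft_force: [0.4, -0.0, -0.2]
finger_gap: 0.0445
gripper_force: 30.9
t: 31.55
tcp_pos: [0.4908, -0.0879, 0.1919]
tool_rot: [0.991, -0.131, -0.0, 0.0]
ft_force: [-0.3, -0.4, -0.2]
finger_gap: 0.0447
gripper_force: 31.0
t: 32.15
tcp_pos: [0.4907, -0.2331, 0.1918]
tool_rot: [0.991, -0.131, -0.001, -0.001]
ft_force: [0.5, 0.5, -1.4]
finger_gap: 0.0446
gripper_force: 31.1
```

```bash
python3 -m handwheel '[{"offset":[0,-0.2,0],"turn":[0,0,0]},{"offset":[0,-0.3,0],"turn":[0,0,0]},{"offset":[0,-0.3,-0.2],"turn":[0,0,0]},{"offset":[0,-0.3,-0.45],"turn":[0,0,0]},{"offset":[0,-0.3,-0.65],"turn":[0,0,0]},{"offset":[0,-0.3,-0.76],"turn":[0,0,0]},{"offset":[0,-0.3,-0.82],"turn":[0,0,0]},{"offset":[0,-0.3,-0.86],"turn":[0,0,0]},{"offset":[0,-0.3,-0.86],"turn":[0,0,0]},{"offset":[0,-0.3,-0.86],"turn":[0,0,0]}]'; python3 -m handwheel '[{"offset":[0,0,0],"turn":[0,0,0]},{"offset":[0,0,0],"turn":[0,0,0]},{"offset":[0,0,0],"turn":[0,0,0]},{"offset":[0,0,0],"turn":[0,0,0]}]' 0.45;  python3 -m handwheel '[{"offset":[0,0,0.1],"turn":[0,0,0]},{"offset":[0,0,0.4],"turn":[0,0,0]},{"offset":[0,0,0.7],"turn":[0,0,0]},{"offset":[0,0,1],"turn":[0,0,0]},{"offset":[0,0,1],"turn":[0,0,0]},{"offset":[0,0,1],"turn":[0,0,0]},{"offset":[0,0,1],"turn":[0,0,0]}]'
python3 - <<'E'
from h import *
np.set_printoptions(precision=4,suppress=True)
f=cam('wrist'); save(f,'w8.png',1.0)
for n,h in [('bijou',.056),('tube_holder',.059),('slide_mailer',.028),('pot',.071),('universal',.095)]:
  for r in regions_of('wrist',n)[:1]:
    P,_=cloud(f,r['mask']); Q=P[abs(P[:,2]-h)<.006]; print(n,r['conf'],np.percentile(P[:,2],97),len(Q)); 
    if len(Q): print(cv2.minEnclosingCircle((Q[:,:2]*1000).astype(np.float32)))
E
```

```text
t: 33.15
tcp_pos: [0.4921, -0.279, 0.0643]
tool_rot: [0.992, -0.13, 0.001, 0.0]
ft_force: [0.1, 0.1, -0.2]
finger_gap: 0.045
gripper_force: 31.1
t: 33.55
tcp_pos: [0.4916, -0.279, 0.0638]
tool_rot: [0.991, -0.13, 0.0, 0.0]
ft_force: [-0.1, -0.4, 1.1]
finger_gap: 0.0617
gripper_force: 0.0
t: 34.25
tcp_pos: [0.4909, -0.2785, 0.213]
tool_rot: [0.991, -0.13, -0.001, -0.0]
ft_force: [-0.5, 0.7, -0.1]
finger_gap: 0.0618
gripper_force: 0.0
bijou 0.91 0.05718142256659968 466
((535.3916625976562, -124.93594360351562), 11.635746002197266)
tube_holder 0.87 0.05914696615139858 81
((470.34735107421875, -133.37808227539062), 4.600423812866211)
slide_mailer 0.61 0.029685180787263784 2651
((489.9306945800781, -63.92961502075195), 45.25472640991211)
pot 0.8 0.07233043916500936 2021
((488.9156188964844, -279.94989013671875), 24.187597274780273)
universal 0.62 0.09631280533547511 1143
((551.914306640625, -302.5115661621094), 14.931168556213379)
```

View pics/w8.png

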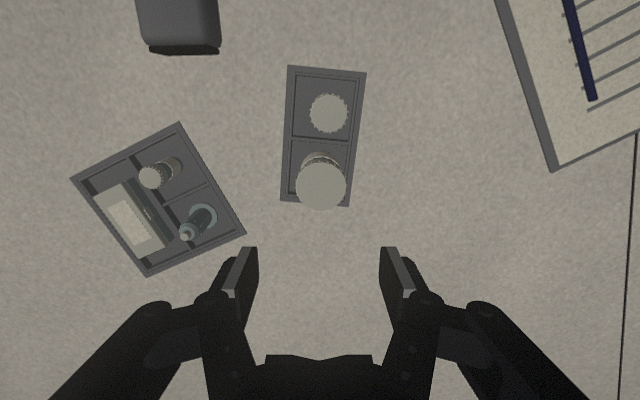

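The picture shows all five in their compartments: pot at (320,185), universal (328,112), bijou (155,177), holder (190,230) and mailer (130,222). Their top heights match standing on the tray floors.

```bash
python3 -c "
from rig import *
print(sign_off())"
```

```text
the job is handed in; nothing more can be done
None
```

Both kits are made up and the job was handed in at about 34 s of the 134 s allowed. In the last wrist picture all five items were in their compartments, with top heights matching upright items on the tray floors. I never moved the arm onto the jar, timer or scanner, but I did not re-measure them at the end, and the hand-in returned no verdict.

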